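# Clamp the whetstone on its sharpening stand

### The arm

A 6-joint arm with a two-finger parallel gripper is mounted at the origin on a cart in front of the work surface, level with it; the furniture and walls round the work are solid. World frame = base frame: x ahead of the robot, y to its left, z up, the work surface at z = 0. Lengths are in mm, angles in rad, forces in N, time in s.
With the tool pointing down it reaches from about 400 to 825 mm from the base axis. Payload 7 kg.
Tool frame: the origin (TCP) lies midway between the tips of the shut fingers; the grasp point (between the pads) lies robot.hold_point_z behind it (robot.hold_point_z is the distance from the TCP to the grasp point, in mm); z points along the fingers, y is the line along which they close (so a half turn about z gives the same grasp; the last joint's range is limited). The gripper opens to 85 mm and grips with 20 to 120 N. Pads are 22 mm wide; open, the fingers measure 114 mm over their backs; the gripper's body (76 mm by 85 mm) begins 54 mm behind the grasp point. The pads swing forward as they close: fully open they stand 13 mm farther back than shut.
Start: joints at [1.414, 0.359, 0.012, 0, -1.224, -0.288], TCP at [290.442, 609.293, 231.302] pointing down, gripper open.
Joint ranges: [-3.07, 3.07], [-1.43, 2.12], [-1.02, 1.25], [-3.03, 1.67], [-3.05, -0], [-3.03, 3.03]. Speed limits (rad/s): [2.39, 2.39, 3.01, 3.14, 3.14, 3.14].

### API

Orientations are given as a rotation vector (axis times angle).
In Python, from bench import robot gives the robot as it stands.
- The arm moves only by the tool arm_command, never from a script. Its argument "plan" is a list that holds one entry, the list of rows, each a list of 6 numbers: the shift along the tool's x, y, z in cm, then the turn, a rotation vector about the tool's x, y, z in rad. In form: [[[x, y, z, wx, wy, wz], ...]]. A call has 1 to 8 rows; each row is the pose to reach, as a shift and turn from the pose commanded when the call began, along the tool's axes at that moment; what a row does not reach only later rows make up. A row lasts 1/8 s, in which the tool goes at most 62.5 mm and 10.7 degrees, less where a joint would pass 70% of its speed; a pose out of reach is approached as far as the arm can. A call with a gripper value outside its range is refused whole. "grip" is the finger opening in cm, from 0 to 8.54, set as the call begins (left out, the last holds). The fingers move at their own pace and stop on an object; "grip_force" is the grip in N (left out, the last holds). Time passes only in rows, so rows that repeat a pose let the fingers close. It gives the time, the measured TCP pose, the force, the opening and the grip force at its end, in the units of the state.
- robot.read_state(): the state, without advancing time (a new reading comes with each control period).
- robot.capture(name): name is "scene" or "side" or "wrist"; returns (picture, depth): 384x512x3 uint8, red, green, blue; 384x512 float32, mm along the optical axis (not along the pixel's ray), 0 where there is no reading.
- robot.get_calibration(name): a dict with "fx", "fy", "cx", "cy" (pixels), "D" ([k1, k2, p1, p2, k3] as OpenCV has them; the pictures are not rectified), "xyz" and "orientation" of the camera in the world. Camera axes: x right, y down, z forward; pixel columns grow to the right and rows downward; lengths in mm; the calibration is good to about 2 mm. A picture is of the moment at which its call begins: read the wrist's pose just before it. get_calibration takes no time and is no camera call; for the wrist camera it gives the pose at the moment of the call.
- robot.hand_in(): hands the job in; it is judged then, once.
Trained networks look in the newest picture that a camera, given by its name, has taken for a name from the list of things; names that differ only in an ending like _2 or _b are one class to them, and where a whole thing is asked for, a point or a joint stands for the part that bears it (a point fixed in the world has none). Each returns a list of dicts, best first, with "p" (0 to 1); they miss things now and then, are a little off and sometimes report something else, mostly with a low value. They report only what shows in the picture. A call takes as long as a camera call.
- robot.trace(camera, thing): "pixels" (384x512 bool, what is visible of it) and "location" ([column, row] as shares, 0 to 1, of the picture: columns of its width, rows of its height, amid what is visible of it).
- robot.tip_of(camera, thing): "location" ([column, row] as shares, 0 to 1, of the picture: columns of its width, rows of its height: a listed point, or the origin of a listed thing).
The state is a dict: "t": time; "qpos": joint angles; "qd": joint speeds; "joint_torque": joint torques, N m; "position": TCP position; "ee_rot": TCP orientation; "wrist_force": force on the tool from outside, world axes, zero at the start; "torque": the same for the moment, N m; "gripper_width": opening from 0.0 (shut) to 1.0 (fully open); "gripper_force": force on a finger pad.
Only numpy, scipy, OpenCV 4.12 (cv2) and the standard library are available. Lean on these libraries where they do the work, as an engineer would, in place of code of your own. Each camera call takes 0.05 s, during which the arm holds its last target. There are 200 camera calls.

### The job

I am about to sharpen the scissors: fit the whetstone on its sharpening stand. It must lie flat on the platform, gripped lengthwise between the fixed end stop and the sprung jaw, with no edge hanging over the platform's sides. Push the jaw back only as far as you need, never to the end of its travel, and leave the mug, tumbler and scissors undisturbed.

Things in the scene. Friction and masses are not known exactly. Their poses are not given: they have to be found in the camera images.
- whetstone: Loose two-grit whetstone, a plain rectangular block 180 long (its x) x 60 wide (its y) x 28 mm thick (its z), dark grey lower half and cream upper half, about 0.4 to 0.7 kg; it lies flat on the bar top. Origin: centre of its underside. Either end may go to the stop.
- stone_end_a (a point): Middle of the underside's edge at the whetstone's +x end (90 mm from its origin).
- stone_end_b (a point): Middle of the underside's edge at the whetstone's -x end.
- stand: Sharpening stand, fixed to the bar top: a wooden plank with a thin dark grey rubber face on two wooden feet. Origin: centre of its underside, at bar-top height; x along its length towards the jaw, z up. On the plank sit two steel sliders with side thumbscrews, up to 106 mm wide: the end stop near the -x end and the spring carriage near the +x end. Set by hand, they stay put; their places are not measured.
- platform (a point): Centre of the platform (the rubber face), 45 mm above the stand's origin; axes as the stand's. The platform is level, 300 mm long (x) and only 68 mm wide (y); the stone lies on it lengthwise.
- platform_stop_end (a point): Middle of the platform's -x edge. The end stop stands 21 to 71 mm inward from here: a rigid black lip, 9 mm high above the platform and as wide, with an upright face looking to +x. The gap from this face to the face of the resting jaw is 169 to 174 mm, 6 to 11 mm too short for the stone. Neither lip has a lead-in that lets the stone be pressed straight down.
- platform_jaw_end (a point): Middle of the platform's +x edge. Near it stands the spring carriage. Its jaw is a black lip 12 mm high above the platform, 64 mm wide, its upright face looking to -x, at rest 55 to 110 mm inward from here. A steel crossbar, 18 mm high above the platform, stands 36 mm behind the resting jaw's face.
- jaw (a joint): How far the sprung jaw is pushed back towards +x of the stand, m: 0 at rest, 0.022 at the end of its travel (over 0.0205 counts as the end). It resists with about 5 N at the start and 0.5 N more per mm (8 N at 6 mm, 10.5 N at 11 mm, 12.5 N at 15 mm). Let go, it pushes a stone that lies flat up against the stop and reads 0.006 to 0.011.
- mug: Stoneware mug, bystander, 84 mm across and 94 mm high, standing beyond the work; origin at the centre of its underside.
- tumbler: Plastic tumbler, bystander, 78 mm across and 122 mm high, standing to the right beyond the stand; origin at the centre of its underside.
- scissors: Household scissors lying flat to the right of the stand, bystander, about 199 mm long and 9 mm high; origin at the middle of the underside.

How it is judged (in metres and radians):
At the end, for the whole second after the job is handed in: The whetstone lies flat on the stand's platform (both ends within 3 mm of its height), its long sides within the platform's (each end at most 4 mm off the middle line), clamped between stop and jaw (the jaw pushed back 3 to 15 mm by the stone), let go and at rest (y of stone_end_a in the frame of stand between -0.004 and 0.004 m and z of stone_end_a in the frame of stand between 0.042 and 0.048 m and y of stone_end_b in the frame of stand between -0.004 and 0.004 m and z of stone_end_b in the frame of stand between 0.042 and 0.048 m and value of joint jaw between 0.003 and 0.015 m and linear speed of whetstone below 0.01 m/s); the robot touches nothing.
It fails at once if the sprung jaw is driven to the end of its travel (over 20.5 mm) (value of joint jaw above 0.0205 m).
It fails at once if the mug is disturbed (moved more than 3 cm) (distance of mug from where it was at the start of the episode above 0.03 m).
It fails at once if the tumbler is disturbed (moved more than 3 cm) (distance of tumbler from where it was at the start of the episode above 0.03 m).
It fails at once if the scissors are disturbed (moved more than 3 cm) (distance of scissors from where it was at the start of the episode above 0.03 m).
It also fails if it takes over 51 s, if anything falls off the work surface, if the arm or the gripper's body presses on something with over 40 N, if the wrist force passes 120 N, or if a joint passes its speed limit or range.

## Working session

There is one attempt and no reset: what is moved stays moved. The work goes in short steps, Python scripts to look and compute and a tool call to move; the robot and the scene stay as the last step left them, time stands still between calls to the robot, and variables do not carry over. Pictures are saved under pics/ and viewed, at most 10 in all, crops included, and the job is handed in when it is done.

Besides the shell and the picture viewer there is one more tool, called by a JSON object that holds its "fn" and its "kwargs". arm_command: Moves the arm, as the interface text tells. Its arguments: {"type":"object","properties":{"plan":{"type":"array"},"grip":{"type":"number"},"grip_force":{"type":"number"}},"required":["plan"]}

```bash
mkdir -p pics; cat > h.py <<'E'
import numpy as np,cv2
from bench import robot
from scipy.spatial.transform import Rotation as R
def cal(n):
    c=robot.get_calibration(n);K=np.array([[c['fx'],0,c['cx']],[0,c['fy'],c['cy']],[0,0,1.]])
    o=np.array(c['orientation']);Rm=o if o.shape==(3,3) else R.from_rotvec(o).as_matrix()
    return K,np.array(c['D'],float),np.array(c['xyz'],float),Rm
def cloud(n,depth,c=None):
    K,D,t,Rm=c or cal(n);v,u=np.mgrid[0:384,0:512]
    p=cv2.undistortPoints(np.stack([u,v],-1).reshape(-1,1,2).astype(float),K,D).reshape(384,512,2)
    P=np.dstack([p,np.ones((384,512))])*depth[...,None]
    return P@Rm.T+t
def save(n,img): cv2.imwrite('pics/'+n,img[...,::-1])
E
python3 - <<'E'
from h import *
print(robot.hold_point_z, robot.get_calibration('scene')['orientation'],robot.read_state()['ee_rot'],robot.read_state()['t'])
ims=[]
for n in ['scene','side']:
    im,d=robot.capture(n);ims.append(im);np.savez(n,im=im,d=d)
    P=cloud(n,d)
    for th in ['whetstone','stand','jaw','mug','tumbler','scissors']:
        r=robot.trace(n,th)
        if r:
            m=r[0]['pixels']&(d>0);q=P[m]
            print(n,th,round(r[0]['p'],2),m.sum(),np.round(r[0]['location'],3),np.percentile(q,[2,50,98],axis=0).round().tolist() if m.sum() else '')
    for th in ['stone_end_a','stone_end_b','platform','platform_stop_end','platform_jaw_end']:
        r=robot.tip_of(n,th)
        if r:
            l=r[0]['location'];c,w=int(l[0]*512),int(l[1]*384)
            print(n,th,round(r[0]['p'],2),c,w,P[w,c].round())
save('a.png',cv2.resize(ims[0],(800,600)));save('b.png',cv2.resize(ims[1],(800,600)))
E
```

```text
18.700000000000003 [-2.25346654  0.73614646 -0.28236439] [ 3.06257068e+00 -6.92752368e-01 -3.33989727e-04] 0.0
scene whetstone 0.7 845 [0.4   0.464] [[449.0, 72.0, 4.0], [522.0, 129.0, 27.0], [609.0, 202.0, 30.0]]
scene stand 0.79 1690 [0.465 0.537] [[392.0, -103.0, 0.0], [520.0, -65.0, 44.0], [655.0, -16.0, 48.0]]
scene jaw 0.47 64 [0.513 0.491] [[626.0, -71.0, 45.0], [632.0, -46.0, 55.0], [643.0, -17.0, 59.0]]
scene mug 0.63 807 [0.539 0.396] [[723.0, 17.0, 3.0], [760.0, 44.0, 62.0], [834.0, 99.0, 93.0]]
scene tumbler 0.75 1160 [0.711 0.635] [[672.0, -422.0, 8.0], [703.0, -389.0, 82.0], [746.0, -351.0, 121.0]]
scene scissors 0.48 109 [0.581 0.706] [[487.0, -349.0, 0.0], [521.0, -325.0, 7.0], [539.0, -303.0, 10.0]]
scene stone_end_a 0.85 196 196 [462.  93.   5.]
scene stone_end_b 0.85 196 196 [462.  93.   5.]
scene platform 0.84 242 203 [545. -56.  46.]
scene platform_stop_end 0.55 198 228 [390. -59.  43.]
scene platform_jaw_end 0.64 270 179 [668. -34.  61.]
side whetstone 0.95 934 [0.448 0.435] [[450.0, 73.0, 3.0], [529.0, 129.0, 28.0], [613.0, 199.0, 33.0]]
side stand 0.86 1675 [0.449 0.51 ] [[396.0, -103.0, 12.0], [527.0, -70.0, 46.0], [655.0, -17.0, 49.0]]
side jaw 0.51 50 [0.519 0.483] [[625.0, -71.0, 48.0], [631.0, -47.0, 57.0], [637.0, -18.0, 61.0]]
side mug 0.73 1847 [0.454 0.509] [[393.0, -104.0, 3.0], [528.0, -69.0, 45.0], [659.0, -16.0, 50.0]]
side tumbler 0.91 1807 [0.628 0.678] [[672.0, -422.0, 1.0], [705.0, -405.0, 83.0], [744.0, -345.0, 122.0]]
side scissors 0.74 440 [0.452 0.73 ] [[485.0, -432.0, 1.0], [503.0, -346.0, 7.0], [538.0, -300.0, 12.0]]
side stone_end_a 0.86 248 160 [602. 164.  20.]
side stone_end_b 0.86 248 160 [602. 164.  20.]
side platform 0.74 233 190 [538. -45.  47.]
side platform_stop_end 0.94 182 199 [396. -72.  46.]
side platform_jaw_end 0.69 286 186 [703.  30.  -1.]
```

View pics/b.png

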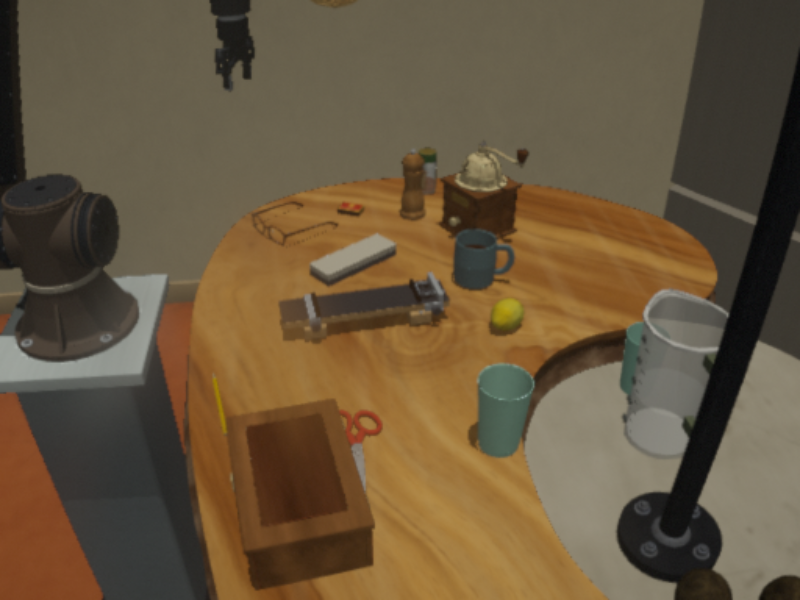

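```bash
python3 - <<'E'
from h import *
for n in ['scene','side']:
    z=np.load(n+'.npz');P=cloud(n,z['d'])
    m=(abs(P[...,2]-28)<7)&(P[...,0]>420)&(P[...,0]<640)&(P[...,1]>45)&(P[...,1]<230)
    r=cv2.minAreaRect(P[m][:,:2].astype(np.float32));print(n,'stone',r,m.sum())
    m=(abs(P[...,2]-45.5)<4)&(P[...,0]>370)&(P[...,0]<700)&(P[...,1]>-130)&(P[...,1]<20)
    print(cv2.minAreaRect(P[m][:,:2].astype(np.float32)),np.median(P[m][:,2]))
s=robot.read_state();M=R.from_rotvec(s['ee_rot']).as_matrix();print(M.round(4).tolist(),s['position'])
K,D,t,Rm=cal('wrist');print('cam in tool',M.T@(t-np.array(s['position'])),(M.T@Rm).round(3).tolist())
E
```

```text
scene stone ((532.091552734375, 142.6991729736328), (182.387451171875, 62.541656494140625), 35.740478515625) 685
((540.0991821289062, -59.08979034423828), (300.7764587402344, 92.74575805664062), 6.849735260009766) 44.94276809924827
side stone ((529.8515625, 143.98155212402344), (185.78553771972656, 66.16944885253906), 36.654197692871094) 668
((538.0474243164062, -59.252288818359375), (301.8703918457031, 94.71184539794922), 6.719579696655273) 46.27471129073939
[[0.9027, -0.4303, -0.0], [-0.4303, -0.9027, 0.0], [-0.0, -0.0, -1.0]] [290.43266791 609.29108221 231.31578054]
cam in tool [  84.35280289   -0.97866518 -141.95823274] [[0.0, -0.946, -0.325], [1.0, -0.0, 0.001], [-0.001, -0.325, 0.946]]
```

The side picture shows the stone at (353,258) and the stand at (365,305). The stop is at the left, near (315,312), and the jaw carriage at the right, near (430,295). Next I move above the stone, with the tool x axis along its length.

{"fn": "arm_command", "kwargs": {"plan": [[[41.8,31.7,6,0,0,-1.07],[41.8,31.7,6,0,0,-1.07],[41.8,31.7,6,0,0,-1.07],[41.8,31.7,6,0,0,-1.07],[41.8,31.7,6,0,0,-1.07],[41.8,31.7,6,0,0,-1.07],[41.8,31.7,6,0,0,-1.07],[41.8,31.7,6,0,0,-1.07]]], "grip": 8.54}}

```text
t: 2.2
position: [518.0, 169.0, 175.1]
ee_rot: [-2.989, -0.967, -0.001]
wrist_force: [0.7, 0.4, 0.3]
gripper_width: 0.999
gripper_force: 0.0
```

```bash
cat >> h.py <<'E'
def wrist(name=None):
    s=robot.read_state();c=cal('wrist');im,d=robot.capture('wrist')
    if name: save(name,cv2.resize(im,(800,600)))
    M=R.from_rotvec(s['ee_rot']).as_matrix()
    return s,M,im,d,cloud('wrist',d,c)
def rect(P,m):
    (cx,cy),(w,h),a=cv2.minAreaRect(P[m][:,:2].astype(np.float32))
    if w<h:w,h,a=h,w,a-90
    return np.round([cx,cy,w,h,(a+90)%180-90],1)
E
python3 - <<'E'
from h import *
for k in range(4): robot.capture('wrist')
s,M,im,d,P=wrist('c.png')
print(s['position'],s['ee_rot'],(d>0).sum())
r=robot.trace('wrist','whetstone');m=r[0]['pixels'];print(r[0]['p'],m.sum())
m2=m&(abs(P[...,2]-28)<6);print('z',np.median(P[m2][:,2]));q=rect(P,m2);print(q)
m3=(abs(P[...,2]-28)<5);m3=cv2.morphologyEx(m3.astype(np.uint8),cv2.MORPH_OPEN,np.ones((5,5)))>0
print(rect(P,m3&m))
tgt=np.array([q[0],q[1],0]);print('shift tool',M.T@(tgt-s['position']),'yaw tool',np.degrees(np.arctan2(M[1,0],M[0,0])))
E
```

```text
[517.62463886 169.43033638 174.75526297] [ 2.99072772e+00  9.61579768e-01 -2.60009912e-04] 195798
0.63 9293
z 27.503587273036317
[532.5 145.2 179.7  60.3  35.9]
[532.5 145.2 179.7  60.2  35.9]
shift tool [ -2.00134894  28.35450667 174.7564135 ] yaw tool 35.64730772214861
```

View pics/c.png

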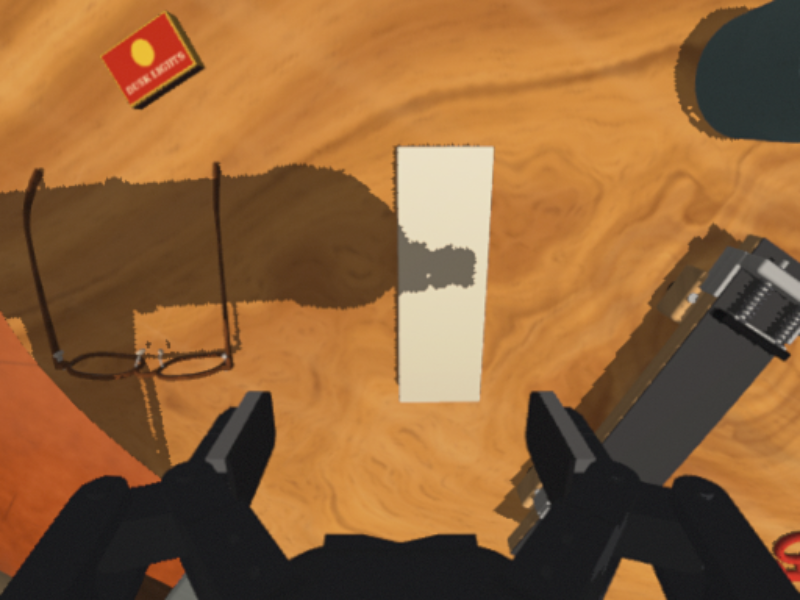

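The stone is at (445,275) in the wrist picture, and its measured size matches the given one. I descend to grasp it.

{"fn": "arm_command", "kwargs": {"plan": [[[-0.2,2.84,3,0,0,0],[-0.2,2.84,8,0,0,0],[-0.2,2.84,12,0,0,0],[-0.2,2.84,15,0,0,0],[-0.2,2.84,16.5,0,0,0],[-0.2,2.84,17.4,0,0,0],[-0.2,2.84,17.4,0,0,0]]]}}

```text
t: 3.38
position: [532.4, 147.1, 1.1]
ee_rot: [-2.989, -0.967, -0.001]
wrist_force: [-0.3, -0.2, 0.6]
gripper_width: 0.997
gripper_force: 0.0
```

{"fn": "arm_command", "kwargs": {"plan": [[[0,0,0,0,0,0],[0,0,0,0,0,0],[0,0,0,0,0,0],[0,0,0,0,0,0],[0,0,0,0,0,0],[0,0,0,0,0,0]]], "grip": 4, "grip_force": 80}}

```text
t: 4.12
position: [533.1, 146.9, 2.4]
ee_rot: [-2.989, -0.967, -0.004]
wrist_force: [-2.6, -0.1, 6.2]
gripper_width: 0.686
gripper_force: 87.5
```

{"fn": "arm_command", "kwargs": {"plan": [[[0,0,-3,0,0,0],[0,0,-7,0,0,0],[-2,2,-11,0,0,0.1],[-4,5,-15,0,0,0.25],[-6.2,7.5,-16,0,0,0.4],[-6.2,7.5,-16,0,0,0.506],[-6.2,7.5,-16,0,0,0.506],[-6.2,7.5,-16,0,0,0.506]]]}}

```text
t: 5.12
position: [525.5, 49.6, 160.6]
ee_rot: [-3.136, -0.191, 0.001]
wrist_force: [0.8, 0.3, -4.9]
gripper_width: 0.683
gripper_force: 88.8
```

```bash
python3 - <<'E'
from h import *
for k in range(3): robot.capture('wrist')
s,M,im,d,P=wrist('d.png')
np.savez('w2',im=im,d=d,P=P,M=M,pos=s['position'])
print(s['t'],s['position'],s['ee_rot'],s['wrist_force'],s['gripper_width'])
T=(P-s['position'])@M   # tool frame
for th in ['whetstone','stand','jaw']:
    r=robot.trace('wrist',th)
    if r:
        m=r[0]['pixels']&(d>0);print(th,r[0]['p'],m.sum(),np.percentile(T[m],[2,50,98],axis=0).round(1).tolist())
m=(abs(P[...,2]-45)<3);print(rect(P,m),m.sum())
E
```

```text
5.275 [525.6317451   49.74901158 160.50979011] [ 3.13565275e+00  1.89746833e-01 -1.09688890e-03] [-0.11652281  0.18697628 -5.74417548] 0.685721342601178
whetstone 0.95 33918 [[-36.1, -28.9, -26.1], [39.6, -0.4, -24.9], [86.7, 28.0, -23.6]]
stand 0.91 16006 [[-79.8, 67.5, 114.6], [39.3, 100.1, 116.1], [147.6, 134.1, 127.0]]
jaw 0.6 999 [[91.5, 70.0, 102.3], [96.4, 97.2, 104.3], [143.4, 131.0, 114.2]]
[540.5 -59.  298.2  91.7   7.4] 16093
```

View pics/d.png

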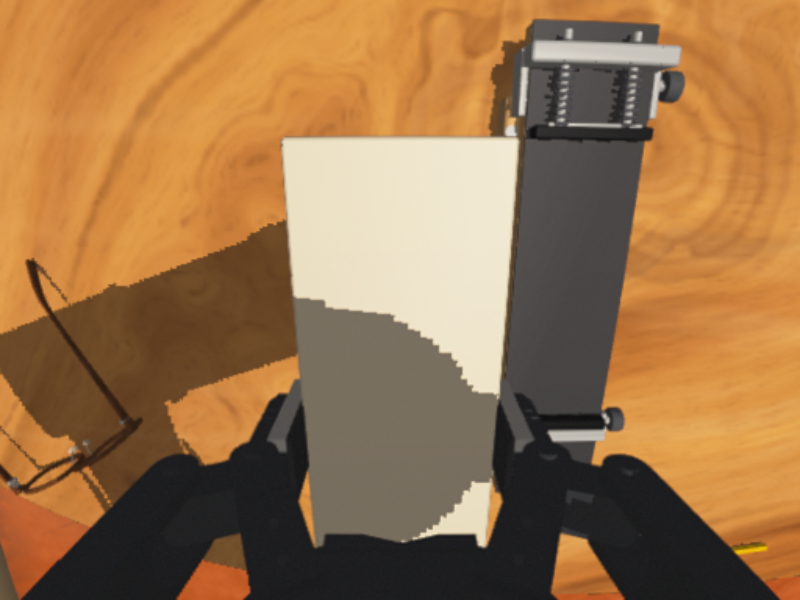

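```bash
python3 - <<'E'
from h import *
w=np.load('w2.npz');P,M,pos=w['P'],w['M'],w['pos'];T=(P-pos)@M;im=w['im'].astype(int)
def edges(m,xs):
    o=[]
    for x in xs:
        k=m&(abs(T[...,0]-x)<2.5)
        if k.sum()>15:o.append((x,T[k][:,1].min(),T[k][:,1].max(),np.median(T[k][:,2])))
    return np.round(o,1)
st=abs(T[...,2]+25)<4
e=edges(st,range(-40,90,15));print('stone\n',e);print(np.polyfit(e[:,0],(e[:,1]+e[:,2])/2,1))
print('stone end x',np.percentile(T[st&(abs(T[...,1])<25)][:,0],[99,99.9,100]))
pl=abs(T[...,2]-115.8)<2.5
e=edges(pl,range(-100,160,15));print('plat\n',e)
# profile along x at several y for jaw/stop: height above platform and brightness
for y in (85,95,105,115):
    k=(abs(T[...,1]-y)<1.2)
    X,Z,B=T[k][:,0],115.8-T[k][:,2],im[k].sum(1)/3
    for lo,hi in ((-105,-60),(80,105)):
        print(y,[(x,round(float(np.median(Z[abs(X-x)<1])),1),int(np.median(B[abs(X-x)<1]))) for x in range(lo,hi,2) if (abs(X-x)<1).any()])
E
```

```text
stone
 [[-40.  -30.4  29.4 -24.9]
 [-25.  -30.6  28.8 -25. ]
 [-10.  -30.3  29.2 -25. ]
 [  5.  -43.8  42.2 -24.9]
 [ 20.  -30.4  29.5 -24.9]
 [ 35.  -30.2  29.4 -24.9]
 [ 50.  -30.4  29.5 -24.9]
 [ 65.  -30.6  29.3 -24.8]
 [ 80.  -30.9  29.6 -24.8]]
[ 0.00083333 -0.61111111]
stone end x [87.50905934 88.28937298 88.39339808]
plat
 [[-100.   103.4  148.9  113.7]
 [ -85.    92.2  139.9  115.9]
 [ -70.    82.7  135.8  116.1]
 [ -55.    67.8  135.8  116.2]
 [ -40.    67.6  135.6  116.1]
 [ -25.    67.9  135.   116.2]
 [ -10.    67.6  135.5  115.9]
 [   5.    67.8  135.3  116. ]
 [  20.    67.7  135.5  116. ]
 [  35.    68.1  136.   116. ]
 [  50.    67.7  135.   116. ]
 [  65.    68.   136.6  116. ]
 [  80.    67.2  135.3  116. ]
 [  95.    67.6   70.1  115.5]
 [ 110.    63.   139.7  116. ]
 [ 125.    63.4  154.5  116.1]
 [ 140.    64.6  134.8  115.8]]
85 [(-71, -0.8, 69), (-69, -0.7, 69), (-67, -0.4, 69), (-65, -0.5, 69), (-63, 0.1, 70), (-61, 0.1, 69)]
85 [(80, -0.7, 81), (82, -0.3, 80), (84, -0.1, 81), (86, -0.1, 80), (88, -0.2, 81), (90, -0.5, 82), (92, 10.3, 35), (94, 12.1, 46), (96
[... 933 characters left out ...]
), (90, -0.4, 77), (92, 11.2, 24), (94, 10.9, 41), (96, 11.6, 41), (98, 10.7, 174), (100, 5.6, 128), (102, -0.0, 76), (104, 0.0, 77)]
115 [(-105, 0.3, 127), (-101, 3.2, 189), (-99, 3.9, 188), (-97, 3.1, 185), (-95, 3.2, 176), (-93, 2.8, 122), (-89, 8.2, 46), (-87, 8.3, 27), (-85, 8.6, 29), (-83, 3.8, 21), (-81, 0.3, 64), (-79, -0.5, 69), (-77, 0.3, 68), (-75, -0.0, 68), (-73, -0.2, 68), (-71, -0.6, 68), (-69, -0.7, 67), (-67, -0.5, 69), (-65, 0.8, 68), (-63, 0.5, 68), (-61, -0.4, 69)]
115 [(80, -0.0, 74), (82, 0.2, 74), (84, -0.2, 74), (86, 0.5, 73), (88, -0.6, 74), (90, -0.5, 73), (92, 9.8, 29), (94, 11.7, 38), (96, 11.3, 37), (98, 11.5, 89), (100, -0.1, 67), (102, 8.0, 46), (104, 0.1, 47)]
```

The wrist picture shows the jaw lip at (590,133), the stop at (570,425) and the held stone on the left. The tool-frame gap between the two faces is about 173 mm, and the stone is parallel to the platform with y to go of 102 mm. Next I tilt the jaw end down and move over the platform.

{"fn": "arm_command", "kwargs": {"plan": [[[-0.4,4,0,0,0,0],[-0.4,8,0,0,-0.06,0],[-0.4,10.2,2,0,-0.12,0],[-0.4,10.2,4,0,-0.12,0],[-0.4,10.2,6,0,-0.12,0],[-0.4,10.2,6,0,-0.12,0],[-0.4,10.2,6,0,-0.12,0]]]}}

```text
t: 6.35
position: [534.6, -52.2, 101.6]
ee_rot: [3.123, 0.187, -0.186]
wrist_force: [-0.4, -0.7, -5.7]
gripper_width: 0.685
gripper_force: 88.9
```

```bash
cat > look.py <<'E'
from h import *
import sys
for k in range(2): robot.capture('wrist')
s,M,im,d,P=wrist(sys.argv[1])
print(s['t'],np.round(s['position'],1),np.round(s['ee_rot'],4),np.round(s['wrist_force'],1))
w=np.load('w2.npz')
T=(P-w['pos'])@w['M']  # reference tool frame of picture d
print('tcp ref',((np.array(s['position'])-w['pos'])@w['M']).round(1), 'rot',R.from_matrix(w['M'].T@M).as_rotvec().round(4))
L=(P-np.array(s['position']))@M # live tool
st=abs(L[...,2]+25)<3
for x in (20,40,60,80):
    k=st&(abs(L[...,0]-x)<3)&(abs(L[...,1])<40);print('stone y',x,np.percentile(L[k][:,1],[.5,99.5]).round(1),T[k][:,1].mean().round(1))
k=st&(abs(L[...,1])<25);e=np.percentile(L[k][:,0],99.7);print('stone end live x',e,'z live',np.median(L[k][:,2]),'end ref',np.percentile(T[k][:,0],99.7))
h=115.9-T[...,2]
j=(abs(h-11.8)<2.5)&(T[...,0]>86)&(T[...,0]<112)&(abs(T[...,1]-102)<45)
for x in (93,95,97,99,101,103,105,107):
    k=j&(abs(T[...,0]-x)<1)
    if k.sum()>10:print('jaw',x,k.sum(),np.percentile(T[k][:,1],[1,99]).round(1))
p=(abs(h)<2.5)&(abs(T[...,1]-102)<60)
for x in (70,80,88,130,140,150):
    k=p&(abs(T[...,0]-x)<2)
    if k.sum()>10:print('plat',x,k.sum(),np.percentile(T[k][:,1],[1,99]).round(1))
E
python3 look.py e.png
```

```text
6.45 [534.8 -52.  101.9] [ 3.1235  0.1873 -0.1847] [-0.7  0.4 -5.2]
tcp ref [ -3.2 102.1  58.6] rot [ 0.0002 -0.1174  0.0011]
stone y 20 [-29.8  28.9] 101.4
stone y 40 [-29.9  28.8] 101.6
stone y 60 [-29.9  28.9] 101.7
stone y 80 [-30.1  29. ] 101.6
stone end live x 88.29329293628251 z live -24.974786746642643 end ref 87.29406149751655
jaw 93 348 [ 70.4 132.2]
jaw 95 442 [ 70.5 132.6]
jaw 97 446 [ 70.7 132.6]
jaw 99 299 [ 77.5 130.3]
jaw 101 69 [ 79.7 124. ]
jaw 103 104 [ 78.8 123.8]
jaw 105 79 [ 79.6 124.2]
jaw 107 83 [ 79.7 124. ]
plat 80 108 [ 68.9 134.8]
plat 88 766 [ 68.5 135.2]
```

View pics/e.png

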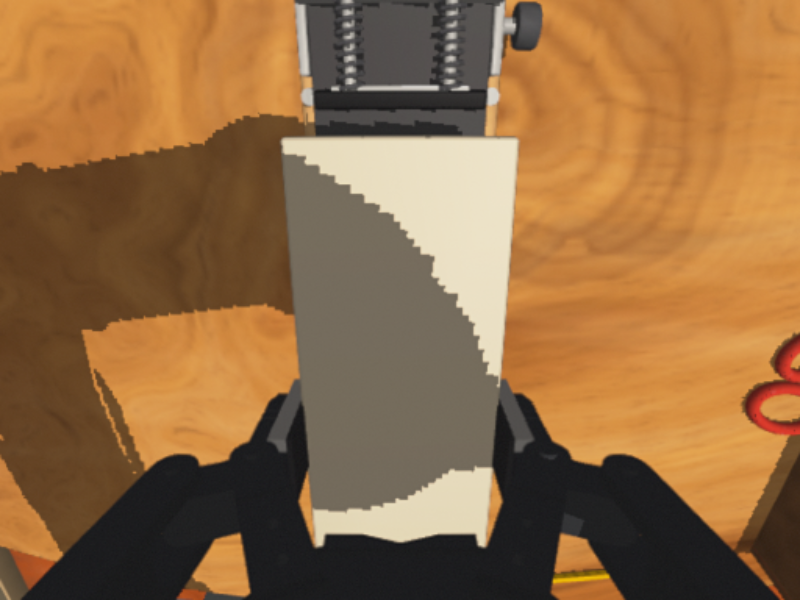

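The stone is centred on the platform, with the jaw just ahead of it at (400,98). I lower it to about 3 mm above the platform and make first contact with the jaw.

{"fn": "arm_command", "kwargs": {"plan": [[[0.24,0,2,0,0,0],[0.4,0,3.4,0,0,0],[0.48,0,4.07,0,0,0],[0.48,0,4.07,0,0,0],[0.98,0,4.01,0,0,0],[1.47,0,3.95,0,0,0],[1.47,0,3.95,0,0,0],[1.47,0,3.95,0,0,0]]]}}

```text
t: 7.5
position: [542.7, -51.3, 60.0]
ee_rot: [3.123, 0.186, -0.191]
wrist_force: [-5.7, -0.1, -2.4]
gripper_width: 0.688
gripper_force: 89.4
```

```bash
python3 look.py f.png
```

```text
7.6 [542.6 -51.4  60. ] [ 3.1229  0.186  -0.1912] [-6.  -0.1 -1.4]
tcp ref [  4.7 102.4 100.6] rot [ 0.0003 -0.1216  0.0019]
stone y 20 [-29.9  28.8] 102.0
stone y 40 [-29.8  28.8] 102.0
stone y 60 [-30.   28.8] 101.8
stone y 80 [-30.2  28.9] 102.0
stone end live x 87.95569117020818 z live -25.133778748177296 end ref 95.04642503276656
jaw 93 97 [ 70.9 114.2]
jaw 95 684 [ 70.7 132.3]
jaw 97 678 [ 70.6 132.6]
jaw 99 671 [ 70.5 132.6]
jaw 101 486 [ 74.8 130. ]
jaw 103 167 [ 79.3 124.2]
jaw 105 114 [ 79.4 123.7]
jaw 107 167 [ 79.9 124.2]
```

{"fn": "arm_command", "kwargs": {"plan": [[[0.3,0,-0.1,0,0,0],[0.65,0,-0.17,0,0,0],[0.98,0,-0.22,0,0,0],[0.98,0,-0.22,0,0,0]]]}}

```text
t: 8.15
position: [550.7, -50.4, 60.4]
ee_rot: [3.123, 0.185, -0.197]
wrist_force: [-10.4, 0.5, -1.3]
gripper_width: 0.68
gripper_force: 89.3
```

```bash
python3 look.py g.png
```

```text
8.25 [550.6 -50.4  60.4] [ 3.1226  0.1853 -0.197 ] [-9.6  0.7 -1.2]
tcp ref [ 12.7 102.4 100.1] rot [ 0.0005 -0.1253  0.0023]
stone y 20 [-30.   28.9] 102.0
stone y 40 [-30.1  28.8] 102.0
stone y 60 [-30.   28.9] 102.0
stone y 80 [-30.3  28.9] 101.9
stone end live x 87.95796586230185 z live -25.081526450068985 end ref 103.10292158254695
jaw 101 116 [ 71. 123.]
jaw 103 674 [ 70.7 132.3]
jaw 105 660 [ 70.4 132.7]
jaw 107 685 [ 70.6 132.5]
```

{"fn": "arm_command", "kwargs": {"plan": [[[0.07,0,0.28,0,0.03,0],[0.12,0,0.57,0,0.06,0],[0.18,0,0.85,0,0.09,0],[0.22,0,1.1,0,0.122,0],[0.22,0,1.1,0,0.122,0],[0.22,0,1.1,0,0.122,0]]]}}

```text
t: 9.05
position: [550.8, -50.6, 48.9]
ee_rot: [3.136, 0.186, -0.007]
wrist_force: [-10.6, -0.9, -3.0]
gripper_width: 0.683
gripper_force: 89.5
```

```bash
python3 look.py i.png; python3 - <<'E'
from h import *
im,d=robot.capture('side');P=cloud('side',d);save('j.png',cv2.resize(im[150:230,160:310],(800,427),interpolation=cv2.INTER_CUBIC))
E
```

```text
9.15 [550.8 -50.5  48.9] [ 3.1357  0.186  -0.0075] [-10.5  -0.2  -2.7]
tcp ref [ 13.  102.6 111.6] rot [ 0.0001 -0.0041  0.0024]
stone y 20 [-29.7  29. ] 102.2
stone y 40 [-29.8  28.9] 102.1
stone y 60 [-30.1  28.8] 102.2
stone y 80 [-30.3  28.9] 102.2
stone end live x 87.8644204733375 z live -24.99577844991316 end ref 100.96580536120395
jaw 101 139 [ 71.4 132. ]
jaw 103 691 [ 70.3 132.5]
jaw 105 695 [ 70.5 132.5]
jaw 107 638 [ 70.5 132.6]
plat 130 30 [ 63.7 140. ]
```

View pics/j.png

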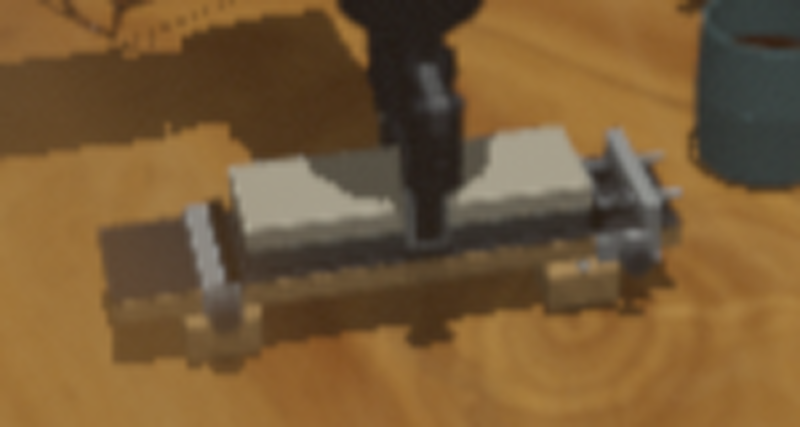

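The side view shows the stone level between the stop (215,245) and the jaw (600,180). I lower the last millimetre, ease back towards the stop and release.

{"fn": "arm_command", "kwargs": {"plan": [[[0,-0.05,0.12,0,0,0],[0,-0.05,0.12,0,0,0],[-0.12,-0.05,0.12,0,0,0],[-0.25,-0.05,0.12,0,0,0],[-0.25,-0.05,0.12,0,0,0]]]}}

```text
t: 9.88
position: [548.7, -50.5, 47.7]
ee_rot: [3.135, 0.186, -0.006]
wrist_force: [-9.5, -1.7, -2.8]
gripper_width: 0.686
gripper_force: 89.5
```

{"fn": "arm_command", "kwargs": {"plan": [[[0,0,0,0,0,0],[0,0,0,0,0,0],[0,0,0,0,0,0],[0,0,0,0,0,0],[0,0,0,0,0,0]]], "grip": 8.5}}

```text
t: 10.5
position: [552.2, -49.6, 48.6]
ee_rot: [-3.136, -0.187, -0.004]
wrist_force: [0.0, -0.6, -0.1]
gripper_width: 0.996
gripper_force: 0.0
```

{"fn": "arm_command", "kwargs": {"plan": [[[0,0,-3,0,0,0],[0,0,-7,0,0,0],[0,0,-12,0,0,0],[0,0,-16,0,0,0],[0,0,-16,0,0,0]]]}}

```text
t: 11.12
position: [553.6, -49.4, 212.2]
ee_rot: [-3.135, -0.188, -0.014]
wrist_force: [0.2, -0.5, -0.5]
gripper_width: 0.994
gripper_force: 0.0
```

```bash
python3 - <<'E'
from h import *
for k in range(3): robot.capture('wrist')
s,M,im,d,P=wrist('k.png');w=np.load('w2.npz');T=(P-w['pos'])@w['M']
print(s['t'],s['position'],s['wrist_force'])
h=115.9-T[...,2]
st=(abs(h-28)<5)&(abs(T[...,1]-102)<50)
for x in (-75,-60,-30,0,30,60,90):
    k=st&(abs(T[...,0]-x)<3)
    if k.sum()>10:print('stone',x,np.percentile(T[k][:,1],[.5,99.5]).round(1),np.median(h[k]).round(1))
k=st&(abs(T[...,1]-102)<25);print('x',np.percentile(T[k][:,0],[.2,99.8]))
p=(abs(h)<2.5)&(abs(T[...,1]-102)<40)
for x in (-60,-30,0,30,60):
    k=p&(abs(T[...,0]-x)<2)
    if k.sum()>3:print('plat',x,k.sum(),np.percentile(T[k][:,1],[1,99]).round(1))
j=(abs(h-12)<2.5)&(abs(T[...,1]-102)<20)&(T[...,0]>90)&(T[...,0]<125);print('jaw',np.percentile(T[j][:,0],[1,5]))
E
```

```text
11.275 [551.09470321 -49.65727953 207.70200904] [ 0.36820022  0.37459043 -0.63059192]
stone -75 [ 72.5 131.6] 28.2
stone -60 [ 71.9 131.1] 28.2
stone -30 [ 72.3 131.2] 28.3
stone 0 [ 72.8 131.3] 28.3
stone 30 [ 72.7 131.5] 28.3
stone 60 [ 71.9 131.5] 28.1
stone 90 [ 72.7 131.7] 27.7
x [-81.1256062   97.50702667]
plat -30 6 [ 68.  135.1]
plat 0 7 [ 68.1 135.2]
plat 30 8 [ 67.9 135.5]
plat 60 8 [ 67.8 135.5]
jaw [98.39652223 98.41942774]
```

View pics/k.png

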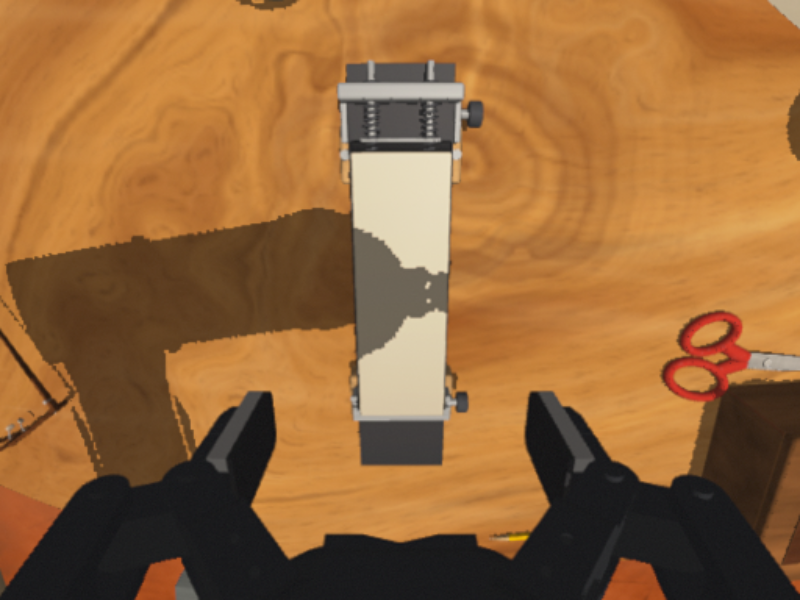

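The stone lies flat at (400,285), centred on the platform to under 1 mm. It sits between the stop at (400,415) and the jaw at (400,148), with the jaw pushed back about 7 mm.

```bash
python3 -c "
from bench import robot
print(robot.hand_in())"
```

```text
the job is handed in; nothing more can be done
None
```

The whetstone is clamped flat and centred to within 1 mm on the stand, with the jaw pushed back about 7 mm by my wrist-camera measurement (about 10 mm at most while fitting it). The arm is clear and I never touched the mug, tumbler or scissors; the job is handed in, but no verdict came back.

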